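# Seat a dicer's blade cartridge and run its wing nut down

## Task

A blade has just been changed in the vegetable dicer. Push the blade cartridge straight back until it is fully home against its rear stop, then spin the loose wing nut clockwise (seen from above) with fingertip strokes on its wings until it is snug on its washer and turns no further. Do not grip the nut, keep off the blades, lift nothing and leave everything else on the table where it lies.

Things in the scene. Friction and masses are not known exactly. Their poses are not given: they have to be found in the camera images.
- dicer: Push-down vegetable dicer, cast aluminium and steel, fixed to the table. Origin at table height under the middle of its deck; x points from its front (the wing nut's end) to its rear, y to its left, z up. The flat deck, 250 x 250 mm, top 156 mm above the table, stands on four legs over a food pan. Two guide rods 15 mm thick rise to 406 mm above the table at x = 20, y = -109 and +109 mm.
- stud_foot (a point): Foot of the threaded stud that carries the wing nut, at deck height, 70 mm in front of the dicer's origin; axes as the dicer's. The stud, radius 5 mm, ends 38 mm above the deck.
- cartridge (a joint): Travel of the blade cartridge over the deck to the dicer's rear (+x), in m: 0 = 10 mm short of home, 0.010 = fully home against the rear stop. Starts between 0 and 0.002. It slides stiffly (about 4 N, plus 25 N per m/s), stays where it is left, and side rails keep it straight wherever it is pushed. A steel frame 130 x 150 mm with an upright rim around a blade grid.
- rim_front (a point): Middle of the outer front face of the cartridge's upright rim, 21 mm above the deck, moving with it; axes as the dicer's. The face is 136 mm wide (68 mm either side) and 6 to 36 mm above the deck; push it left or right of the nut. Wall 4 mm thick, blades behind it. At home it lies 25 mm behind the stud's axis. Below it a flat ear, 44 mm wide, 6 mm thick, runs 63 mm forward under the nut.
- wing_nut (a joint): Turn of the wing nut in rad, growing as it is turned clockwise seen from above (tightening). It starts between 0 and 1.1; at 8.6 it is snug on its washer: a firm stop. Until then it turns easily (about 0.03 N m), stays where it is left, and sinks 1.5 mm a turn. At 0.55 the wings lie across the dicer (along its y).
- wing_mid (a point): On the wing nut's axis at mid-height of its wings, turning with it: x along the two opposite wings, z up. Plain steel: upright rounded wings 6 mm thick, tips 22 mm from the axis, 8.5 mm below to 8.5 mm above this point. Low hub, radius 9 mm, top 4.5 mm below it. Deck 23.5 mm below it when snug, 25.5 mm at joint value 0. At home the rim leaves no room for a finger behind the nut.
- blade_mid (a point): Middle of the top of the square grid of thin blades, 100 x 100 mm, inside the cartridge's rim, 11 mm above the deck and 65 mm behind rim_front. Sharp: not to be touched. Axes as the dicer's.
- spare_cartridge: Bystander: a second cartridge like the one in the dicer but with a coarser grid, 193 x 150 x 36 mm, lying on the table to the left of the dicer. Origin under the middle of its grid.
- pusher_head: Bystander: the dicer's pusher head, taken off its rods, an aluminium crossbar 284 x 36 mm with a block of white pegs below and a handle above, 126 mm high, standing on the table to the right of the dicer. Origin under its middle, crossbar along its x.
- screwdriver: Bystander: screwdriver with a red handle, 210 mm long, 26 mm thick, on the table in front of the dicer. Origin under its middle, blade towards its +x.
- wrench: Bystander: steel spanner 180 mm long, 8 mm thick, on the table in front of the dicer. Origin under its middle.
- oil_bottle: Bystander: white oil bottle with a black nozzle, 48 mm across, 135 mm high, standing near the dicer's left front corner. Origin under its middle.
- brush: Bystander: cleaning brush, 200 mm long, 42 mm wide, 20 mm thick, lying near the dicer's right front corner. Origin under its middle.

How it is judged:
By the outcome, as a careful person would: the job done as asked, in the order asked, and still so for the second after the job is handed in, with the robot touching nothing.
It also fails if it takes over 61 s, if anything falls off the work surface, if the arm or the gripper's body presses on something with over 40 N, if the wrist force passes 120 N, or if a joint passes its speed limit or range.

## Robot

A 7-joint arm with a two-finger parallel gripper is mounted at the origin on the work surface. World frame = base frame: x ahead of the robot, y to its left, z up, the work surface at z = 0. Lengths are in m, angles in rad, forces in N, time in s.
With the tool pointing down it reaches from about 0.4 to 0.85 m from the base axis. Payload 10.4 kg.
Tool frame: the origin (TCP) lies midway between the tips of the shut fingers; the grasp point (between the pads) lies 19 mm behind it; z points along the fingers, y is the line along which they close (so a half turn about z gives the same grasp; the last joint's range is limited). The gripper opens to 87 mm and grips with 3 to 60 N. Pads are 19 mm wide; open, the fingers measure 117 mm over their backs; the gripper's body (75 mm by 190 mm) begins 51 mm behind the grasp point.
Start: joints at [1.102, 0.332, -0.065, 1.46, 0.022, 1.35, -0.088], TCP at [0.27, -0.564, 0.185] pointing down, gripper open.
Joint ranges: [-2.6, 2.6], [-0.5, 2.12], [-1.47, 1.34], [0.16, 2.42], [-1.27, 4.41], [0.06, 2.06], [-2.6, 2.6]. Speed limits (rad/s): [2.22, 2.22, 2.79, 2.79, 3.14, 3.14, 3.14].

## Interface

Orientations are given as a unit quaternion [x, y, z, w].
In Python, from bench import r gives the robot as it stands.
- The arm moves only by the tool arm_command, never from a script. Its arguments are lists of equal length, an entry for each row: "xyz": the shift along the world's x, y, z in m, a list of three; "rot": the turn, a rotation vector about the world's x, y, z in rad, a list of three. In form: {"xyz": [[tx, ty, tz], ...], "rot": [[ax, ay, az], ...]}. A call has 1 to 20 rows; each row is the pose to reach, as a shift and turn from the pose commanded when the call began; what a row does not reach only later rows make up. A row lasts 1/12 s, in which the tool goes at most 41.7 mm and 7.16 degrees, less where a joint would pass 70% of its speed; a pose out of reach is approached as far as the arm can. A call with a gripper value outside its range is refused whole. "grip" is the opening, from 0 (shut) to 1 (fully open), set as the call begins (left out, the last holds). The fingers move at their own pace and stop on an object; "squeeze" is the grip in N (left out, the last holds). Time passes only in rows, so rows that repeat a pose let the fingers close. It gives the time, the measured TCP pose, the force, the opening and the grip force at its end, in the units of the state.
- r.read_state(): the state, without advancing time (a new reading comes with each control period).
- r.camera(name): name is "side" or "top"; returns the picture (384x512x3 uint8, red, green, blue); there is no depth.
- r.camera_model(name): a dict with "fx", "fy", "cx", "cy" (pixels), "T" (4x4, takes a point from camera to world coordinates). Camera axes: x right, y up, looking along -z (the intrinsics and any distortion apply to the point x, -y, -z); pixel columns grow to the right and rows downward; lengths in m; the calibration is good to about 2 mm. A picture is of the moment at which its call begins. camera_model takes no time and is no camera call.
- r.close_job(): hands the job in; it is judged then, once.
Trained networks look in the newest picture that a camera, given by its name, has taken for a name from the list of things; names that differ only in an ending like _2 or _b are one class to them, and where a whole thing is asked for, a point or a joint stands for the part that bears it (a point fixed in the world has none). Each returns a list of dicts, best first, with "conf" (0 to 1); they miss things now and then, are a little off and sometimes report something else, mostly with a low value. They report only what shows in the picture. A call takes as long as a camera call.
- r.look_for(label, camera): "at" ([x, y, z] in m, in the coordinates of the camera as it stood for that picture, good to about 4 mm: the middle of the surface that is visible of it).
- r.spot_point(label, camera): "at" ([x, y, z] in m, in the coordinates of the camera as it stood for that picture, good to about 4 mm: a listed point, or the origin of a listed thing).
The state is a dict: "time": time; "joint_positions": joint angles; "joint_vel": joint speeds; "joint_torque": joint torques, N m; "ee_pos": TCP position; "eef_rot": TCP orientation; "ft_force": force on the tool from outside, world axes, zero at the start; "torque": the same for the moment, N m; "width": finger opening in m; "grip_force": force on a finger pad.
Only numpy, scipy, OpenCV 4.12 (cv2) and the standard library are available. Lean on these libraries where they do the work, as an engineer would, in place of code of your own. Each camera call takes 0.05 s, during which the arm holds its last target. There are 200 camera calls.

## Working session

There is one attempt and no reset: what is moved stays moved. The work goes in short steps, Python scripts to look and compute and a tool call to move; the robot and the scene stay as the last step left them, time stands still between calls to the robot, and variables do not carry over. Pictures are saved under pics/ and viewed, at most 10 in all, crops included, and the job is handed in when it is done.

Besides the shell and the picture viewer there is one more tool, called after "Request:" by a JSON object that holds its "op" and its "data". arm_command: Moves the arm, as the interface text tells. Its arguments: {"type":"object","properties":{"xyz":{"type":"array"},"rot":{"type":"array"},"grip":{"type":"number"},"squeeze":{"type":"number"}},"required":["xyz","rot"]}

```bash
mkdir -p pics; cat > h.py <<'E'
import numpy as np, cv2
from bench import r
np.set_printoptions(precision=4,suppress=True)
def w(cam,p):
    T=np.array(r.camera_model(cam)["T"]); return T[:3,:3]@np.array(p)+T[:3,3]
def snap(cam,name):
    im=r.camera(cam); cv2.imwrite(f"pics/{name}.png",np.ascontiguousarray(im[...,::-1])); return im
def pix(cam,P):
    m=r.camera_model(cam);T=np.array(m["T"]);c=T[:3,:3].T@(np.array(P)-T[:3,3])
    return np.array([m["cx"]+m["fx"]*c[0]/-c[2], m["cy"]+m["fy"]*-c[1]/-c[2]])
E
python3 - <<'E'
from h import *
for c in("side","top"):
    snap(c,c+"1"); m=r.camera_model(c); print(c,{k:m[k] for k in m if k!="T"},np.array(m["T"]))
    for l in("dicer","stud_foot","rim_front","wing_mid","blade_mid"):
        for d in r.spot_point(l,c)[:2]: print(c,l,round(d["conf"],2),w(c,d["at"]))
s=r.read_state();print(s["time"],s["ee_pos"],s["eef_rot"],s["width"])
E
```

```text
side {'fx': 442.868191714579, 'fy': 442.868191714579, 'cx': 254.18750185247652, 'cy': 193.56630081817855} [[-0.9948  0.0406 -0.0934  0.4678]
 [-0.1013 -0.4833  0.8696  1.126 ]
 [-0.0099  0.8745  0.4849  0.7664]
 [ 0.      0.      0.      1.    ]]
side dicer 0.31 [0.6654 0.0374 0.1788]
side stud_foot 0.78 [0.6509 0.0328 0.1557]
side rim_front 0.89 [0.6653 0.0373 0.177 ]
side wing_mid 0.42 [0.6488 0.0349 0.1773]
side blade_mid 0.71 [ 0.7405  0.2756 -0.0031]
top {'fx': 402.68787100446394, 'fy': 402.68787100446394, 'cx': 253.81469227410972, 'cy': 193.1511710557494} [[-0.0004  0.9943 -0.107   0.4685]
 [-0.9999 -0.0019 -0.0146 -0.0109]
 [-0.0147  0.107   0.9942  1.1599]
 [ 0.      0.      0.      1.    ]]
top stud_foot 0.64 [0.647  0.0353 0.1562]
top rim_front 0.95 [0.6668 0.0346 0.1794]
top rim_front 0.69 [0.7291 0.0361 0.1675]
top wing_mid 0.56 [ 0.5668 -0.2269  0.004 ]
top wing_mid 0.47 [0.6521 0.0338 0.1821]
top blade_mid 0.88 [0.729  0.0362 0.1707]
top blade_mid 0.46 [ 0.5479 -0.0571  0.0033]
0.6 [ 0.2695 -0.5639  0.1848] [0.9753 0.221  0.     0.    ] 0.08656461697677637
```

View pics/top1.png

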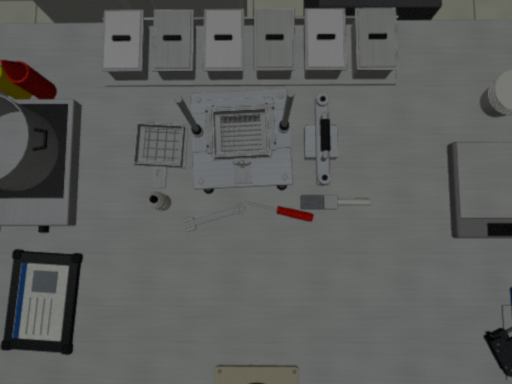

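```bash
python3 - <<'E'
from h import *
for c in("side","top"):
    im=cv2.imread(f"pics/{c}1.png"); u,v=pix(c,[0.65,0.035,0.17]).astype(int);print(c,u,v)
    cv2.imwrite(f"pics/{c}c.png",cv2.resize(im[v-40:v+35,u-50:u+50],None,fx=7,fy=7,interpolation=cv2.INTER_CUBIC))
a=cv2.imread("pics/sidec.png");b=cv2.imread("pics/topc.png");cv2.imwrite("pics/both.png",cv2.resize(np.hstack([a,b]),(800,300)))
E
```

```text
side 231 188
top 241 163
```

View pics/topc.png

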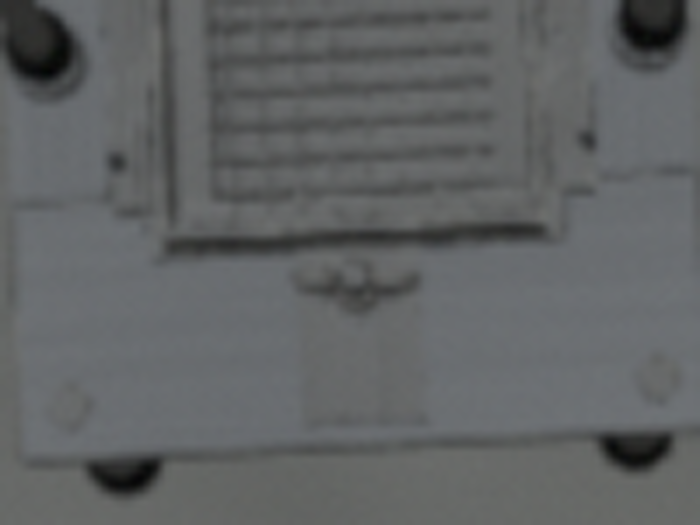

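View pics/side1.png

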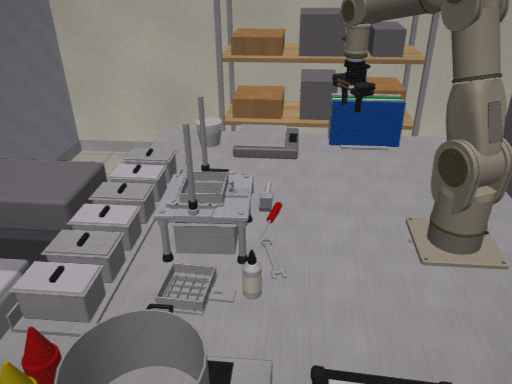

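The top view shows the nut on its stud at about (242,163), wings roughly across the dicer. The rim's front is just behind it, at about row 158, and the deck's front edge runs from (195,189) to (290,185). The side view agrees: the nut is at about (231,188), with the bottle, spanner and screwdriver low in front of the dicer. Next I'll work out the dicer's yaw and the stud position.

```bash
cat >> h.py <<'E'
def back(cam,u,v,z):
    m=r.camera_model(cam);T=np.array(m["T"]);d=T[:3,:3]@np.array([(u-m["cx"])/m["fx"],-(v-m["cy"])/m["fy"],-1]);return T[:3,3]+d*(z-T[2,3])/d[2]
E
python3 - <<'E'
from h import *
a=back("top",194.6,188.7,.156);b=back("top",289.6,184.7,.156);print(a,b,"yaw",np.arctan2(-(a-b)[0],(a-b)[1]))
print("nut",back("top",242,163.2,.188))
l=back("top",191+295/7,123+275/7,.188);q=back("top",191+420/7,123+278/7,.188);print(l,q)
a=back("top",191+165/7,123+245/7,.192);b=back("top",191+545/7,123+230/7,.192);print("rim",a,b,(a+b)/2)
s=r.read_state();print(s["ft_force"])
im=cv2.imread("pics/side1.png");print(pix("side",[.65,.034,.188]))
cv2.imwrite("pics/sidecc.png",cv2.resize(im[165:211,200:260],None,fx=10,fy=10,interpolation=cv2.INTER_CUBIC))
E
```

```text
[0.5881 0.1528 0.156 ] [ 0.5977 -0.086   0.156 ] yaw 0.040183627438417635
nut [0.6469 0.0322 0.188 ]
[0.6492 0.054  0.188 ] [0.648  0.0102 0.188 ]
rim [0.6592 0.0992 0.192 ] [ 0.6641 -0.0335  0.192 ] [0.6617 0.0328 0.192 ]
[ 0.329   0.4423 -0.0652]
[231.1468 183.1273]
```

View pics/sidecc.png

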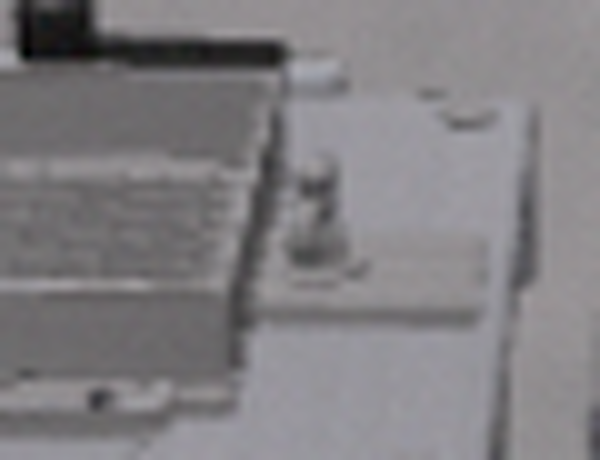

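Request:
{"op": "arm_command", "data": {"xyz": [[0,0,0.04],[0.02,0.03,0.07],[0.36,0.553,0.085],[0.36,0.553,0.085],[0.36,0.553,0.085],[0.36,0.553,0.085],[0.36,0.553,0.085],[0.36,0.553,0.085],[0.36,0.553,0.085],[0.36,0.553,0.085],[0.36,0.553,0.085],[0.36,0.553,0.085],[0.36,0.553,0.085],[0.36,0.553,0.085],[0.36,0.553,0.085],[0.36,0.553,0.085],[0.36,0.553,0.085],[0.36,0.553,0.085],[0.36,0.553,0.085],[0.36,0.553,0.085]], "rot": [[0,0,0],[0,0,-0.1],[0,0,-0.2],[0,0,-0.3],[0,0,-0.406],[0,0,-0.406],[0,0,-0.406],[0,0,-0.406],[0,0,-0.406],[0,0,-0.406],[0,0,-0.406],[0,0,-0.406],[0,0,-0.406],[0,0,-0.406],[0,0,-0.406],[0,0,-0.406],[0,0,-0.406],[0,0,-0.406],[0,0,-0.406],[0,0,-0.406]], "grip": 0, "squeeze": 10}}

```text
time: 2.27
ee_pos: [0.6295, -0.0111, 0.2695]
eef_rot: [1.0, 0.02, -0.0, 0.0]
ft_force: [0.5, -1.1, -0.5]
width: 0.0004
grip_force: 0.0
```

Request:
{"op": "arm_command", "data": {"xyz": [[0,0,-0.035],[0,0,-0.07],[0,0,-0.0915],[0,0,-0.0915],[0.008,0,-0.0915],[0.016,0.001,-0.0915],[0.02,0.001,-0.0915],[0.024,0.001,-0.0915],[0.027,0.001,-0.0915],[0.03,0.001,-0.0915],[0.03,0.001,-0.0915]], "rot": [[0,0,0],[0,0,0],[0,0,0],[0,0,0],[0,0,0],[0,0,0],[0,0,0],[0,0,0],[0,0,0],[0,0,0],[0,0,0]]}}

```text
time: 3.18
ee_pos: [0.66, -0.0098, 0.1784]
eef_rot: [1.0, 0.02, 0.0, -0.0]
ft_force: [-0.3, 0.1, 0.4]
width: 0.0002
grip_force: 0.0
```

Request:
{"op": "arm_command", "data": {"xyz": [[0.001,0,0],[0.002,0,0],[0.003,0,0],[0.003,0,0]], "rot": [[0,0,0],[0,0,0],[0,0,0],[0,0,0]]}}

```text
time: 3.52
ee_pos: [0.6626, -0.0099, 0.1783]
eef_rot: [1.0, 0.02, 0.0, 0.0]
ft_force: [0.5, -0.1, 0.3]
width: 0.0003
grip_force: 0.0
```

Request:
{"op": "arm_command", "data": {"xyz": [[0.001,0,0],[0.002,0,0],[0.003,0,0],[0.004,0,0]], "rot": [[0,0,0],[0,0,0],[0,0,0],[0,0,0]]}}

```text
time: 3.85
ee_pos: [0.6666, -0.01, 0.1783]
eef_rot: [1.0, 0.02, -0.0, 0.0]
ft_force: [0.7, -1.4, -0.3]
width: 0.0003
grip_force: 0.0
```

```bash
python3 - <<'E'
from h import *
for c in("side","top"):
    im=snap(c,c+"2")[...,::-1]; u,v=pix(c,[0.66,0.015,0.18]).astype(int);print(c,u,v)
    cv2.imwrite(f"pics/{c}d.png",cv2.resize(im[v-35:v+35,u-29:u+29],(400,480),interpolation=cv2.INTER_CUBIC))
a=cv2.imread("pics/sided.png");b=cv2.imread("pics/topd.png");cv2.imwrite("pics/both2.png",np.hstack([a,b]))
E
```

```text
side 228 182
top 249 158
```

View pics/both2.png

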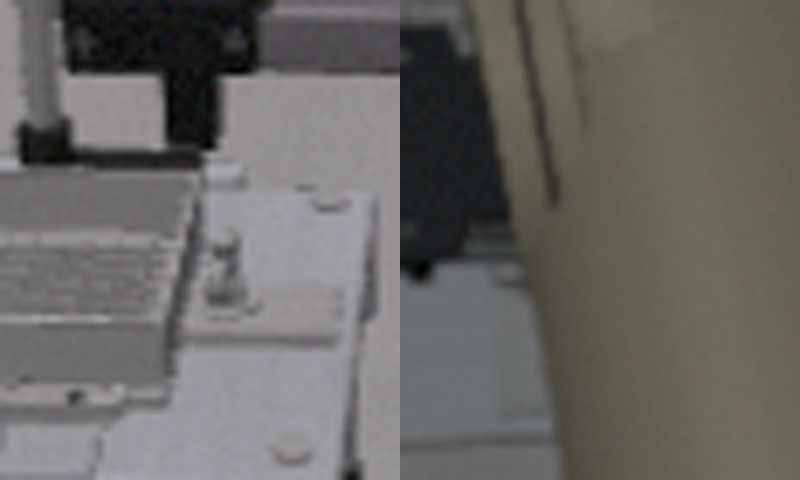

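```bash
python3 - <<'E'
from h import *
S=np.array([.6485,.0345,0]);ex=np.array([.9992,.04,0]);ey=np.array([-.04,.9992,0])
def c(P): u,v=pix("side",P); return np.array([(u-199)*400/58,(v-147)*480/70])
print("tcp",c([.6666,-.01,.1783]))
for n,p in dict(studtop=(0,0,.194),rimL=(16,68,.192),rimR=(16,-68,.192),rimRhome=(25,-68,.192),deckFL=(-55,125,.156),deckFR=(-55,-125,.156),rimLbot=(16,68,.162)).items():
    print(n,c(S+p[0]*ex/1e3+p[1]*ey/1e3+[0,0,p[2]]))
E
```

```text
tcp [198.8976 218.5571]
studtop [224.652  235.4545]
rimL [165.2686 319.3641]
rimR [204.4215 165.9844]
rimRhome [183.4746 165.6025]
deckFL [338.335 479.455]
deckFR [379.3883 184.9689]
rimLbot [168.6305 385.7199]
```

```bash
python3 - <<'E'
from h import *
im=cv2.imread("pics/side2.png")[140:190,200:260];im=cv2.convertScaleAbs(cv2.resize(im,(780,600)[:2],interpolation=cv2.INTER_CUBIC),alpha=1.3,beta=-40)
cv2.imwrite("pics/z.png",im)
E
```

```text
(no output)
```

View pics/z.png

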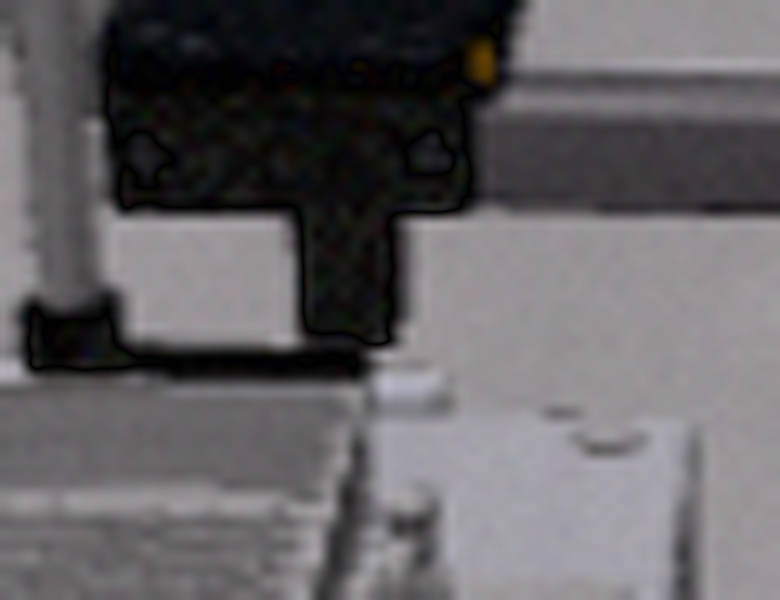

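```bash
python3 - <<'E'
from h import *
s=r.read_state();print(s["ee_pos"],s["joint_positions"])
p=np.array([.2695,-.5639,.1848]);a=.4457;d=np.array([np.sin(a),-np.cos(a),0])
for k in(-.051,0,.051): print("open tip",pix("side",p+k*d),pix("side",p+k*d+[0,0,.03]), pix("top",p+k*d))
P=np.array([.6666,-.01,.1783])
print("tcp now",pix("side",P), "body near edge",[pix("side",P+[dx,.095,.07]) for dx in(-.037,.037)])
im=cv2.imread("pics/side1.png")[60:130,320:390];im=cv2.resize(im,(400,400))
t=cv2.resize(cv2.imread("pics/side2.png")[60:235,180:355],(400,400))
cv2.imwrite("pics/q.png",np.hstack([im,t]))
E
```

```text
[ 0.6666 -0.01    0.1782] [ 0.2585  0.4645 -0.4437  1.3275  0.1968  1.3926 -1.7097]
open tip [356.7205 121.0155] [357.5321 113.4549] [477.544  331.7749]
open tip [349.8338 116.865 ] [350.5672 109.4544] [496.8513 322.1244]
open tip [343.2736 112.9113] [343.9353 105.645 ] [516.0896 312.5083]
tcp now [227.8401 178.8729] body near edge [array([235.1551, 172.151 ]), array([207.6015, 171.1486])]
```

View pics/q.png

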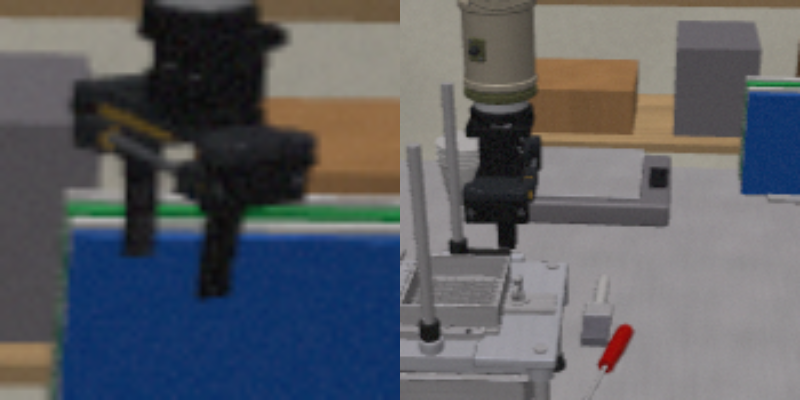

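The side camera shows the shut fingertips ending at about (227,168), where the reported TCP would project to (228,179). The start picture has the same offset. So the real tips are about 35 mm higher than reported, and they passed above the rim without touching it. I'll back off, lower the tool and look again.

Request:
{"op": "arm_command", "data": {"xyz": [[-0.02,0,0],[-0.037,-0.001,0],[-0.037,-0.001,0],[-0.037,-0.001,-0.018],[-0.037,-0.001,-0.035],[-0.037,-0.001,-0.035],[-0.037,-0.001,-0.035]], "rot": [[0,0,0],[0,0,0],[0,0,0],[0,0,0],[0,0,0],[0,0,0],[0,0,0]]}}

```text
time: 4.53
ee_pos: [0.6292, -0.011, 0.1428]
eef_rot: [1.0, 0.02, -0.001, -0.0]
ft_force: [0.5, -0.1, 0.6]
width: 0.0003
grip_force: 0.0
```

```bash
python3 - <<'E'
from h import *
im=snap("side","side3")
s=r.read_state();P=np.array(s["ee_pos"]);print(P,s["ft_force"])
for dz in(0,.03,.035,.04): print(dz,[(pix("side",P+[dx,.015,dz])-[200,145])*13 for dx in(-.0095,.0095)])
cv2.imwrite("pics/z3.png",cv2.resize(cv2.imread("pics/side3.png")[145:191,200:260],None,fx=13,fy=13,interpolation=cv2.INTER_CUBIC))
E
```

```text
[ 0.6298 -0.0109  0.1439] [ 0.4973  0.0142 -0.1911]
0 [array([562.2333, 613.3503]), array([478.2941, 609.9445])]
0.03 [array([559.2793, 494.8729]), array([474.3894, 491.5927])]
0.035 [array([558.7804, 474.8637]), array([473.7299, 471.6052])]
0.04 [array([558.2796, 454.7783]), array([473.068 , 451.5415])]
```

View pics/z3.png

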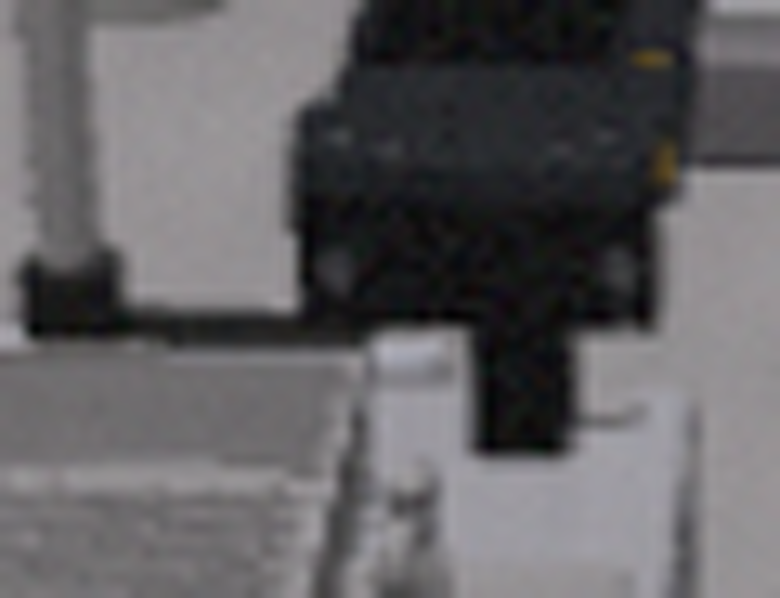

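The finger is now in front of the rim, its bottom edge at about (240,180), so the tips are 36–40 mm above the reported TCP. I'll go 11 mm lower and push.

Request:
{"op": "arm_command", "data": {"xyz": [[0,0,-0.011],[0.01,0,-0.011],[0.018,0.001,-0.011],[0.022,0.001,-0.011],[0.026,0.001,-0.011],[0.029,0.001,-0.011],[0.031,0.001,-0.011],[0.032,0.001,-0.011]], "rot": [[0,0,0],[0,0,0],[0,0,0],[0,0,0],[0,0,0],[0,0,0],[0,0,0],[0,0,0]]}}

```text
time: 5.25
ee_pos: [0.6614, -0.0094, 0.1324]
eef_rot: [1.0, 0.02, -0.0, -0.0]
ft_force: [-4.0, 0.8, 2.2]
width: 0.0002
grip_force: 2.1
```

Request:
{"op": "arm_command", "data": {"xyz": [[0.001,0,0],[0.002,0,0],[0.003,0,0]], "rot": [[0,0,0],[0,0,0],[0,0,0]]}}

```text
time: 5.5
ee_pos: [0.6644, -0.0093, 0.1324]
eef_rot: [1.0, 0.02, -0.0, -0.0]
ft_force: [-4.8, 2.6, 2.7]
width: 0.0002
grip_force: 2.1
```

Request:
{"op": "arm_command", "data": {"xyz": [[0.001,0,0],[0.002,0,0],[0.003,0,0]], "rot": [[0,0,0],[0,0,0],[0,0,0]]}}

```text
time: 5.75
ee_pos: [0.6648, -0.0093, 0.1324]
eef_rot: [1.0, 0.02, -0.003, -0.0]
ft_force: [-23.1, 1.9, 12.9]
width: 0.0008
grip_force: 11.5
```

Request:
{"op": "arm_command", "data": {"xyz": [[0.001,0,0],[0.002,0,0]], "rot": [[0,0,0],[0,0,0]]}}

```text
time: 5.92
ee_pos: [0.6647, -0.0093, 0.1324]
eef_rot: [1.0, 0.02, -0.005, 0.0]
ft_force: [-34.8, 1.5, 19.3]
width: 0.0005
grip_force: 17.2
```

The cartridge is home: it slid at about 4 N and then hit a firm stop at 35 N. Now I'll back off and make the first nut stroke on the left wing.

Request:
{"op": "arm_command", "data": {"xyz": [[-0.03,0,0],[-0.07,0,0.01],[-0.07,0,0.01],[-0.07,0.04,0.01],[-0.07,0.065,0.01],[-0.07,0.065,0.01],[-0.05,0.0655,0.01],[-0.042,0.066,0.01],[-0.034,0.066,0.01],[-0.029,0.066,0.01],[-0.024,0.066,0.01]], "rot": [[0,0,0],[0,0,0],[0,0,0],[0,0,0],[0,0,0],[0,0,0],[0,0,0],[0,0,0],[0,0,0],[0,0,0],[0,0,0]]}}

```text
time: 6.83
ee_pos: [0.6453, 0.0556, 0.1419]
eef_rot: [1.0, 0.02, -0.001, 0.0]
ft_force: [-4.2, -0.1, -0.4]
width: 0.0003
grip_force: 1.3
```

```bash
python3 - <<'E'
from h import *
im=snap("side","side4")
s=r.read_state();P=np.array(s["ee_pos"]);print(P,s["ft_force"],s["torque"])
cv2.imwrite("pics/z4.png",cv2.resize(cv2.imread("pics/side4.png")[160:206,200:260],None,fx=13,fy=13,interpolation=cv2.INTER_CUBIC))
E
```

```text
[0.6461 0.0556 0.1418] [-2.3097  0.1496  0.1087] [ 0.1509  0.4275 -0.0292]
```

View pics/z4.png

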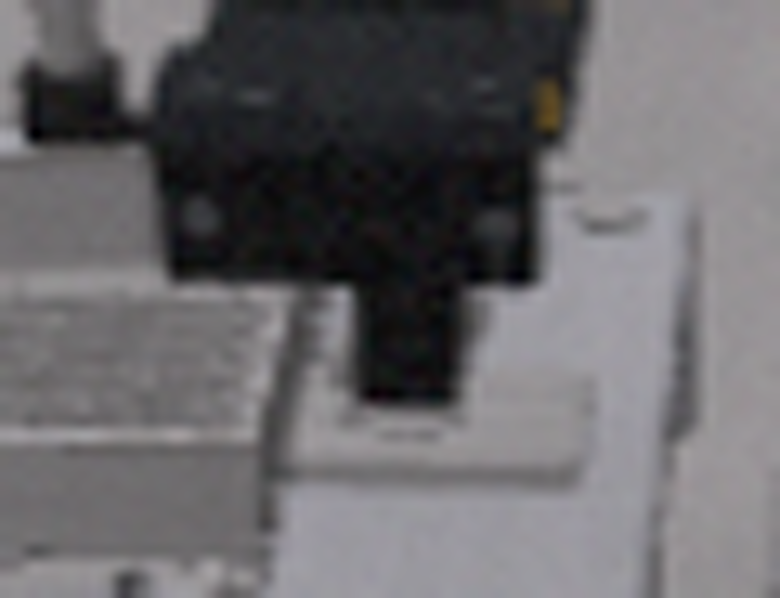

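Request:
{"op": "arm_command", "data": {"xyz": [[0.005,0,0],[0.009,0,0],[0.0115,0.001,0],[0.0115,0.001,0]], "rot": [[0,0,0],[0,0,0],[0,0,0],[0,0,0]]}}

```text
time: 7.22
ee_pos: [0.6578, 0.0571, 0.1424]
eef_rot: [1.0, 0.02, 0.0, -0.0]
ft_force: [-0.3, -0.2, -0.3]
width: 0.0006
grip_force: 0.0
```

Request:
{"op": "arm_command", "data": {"xyz": [[-0.03,-0.001,0],[-0.057,-0.002,0],[-0.057,-0.002,0],[-0.057,-0.03,0],[-0.057,-0.058,0],[-0.057,-0.058,0],[-0.04,-0.058,0],[-0.0245,-0.058,0],[-0.0245,-0.058,0],[-0.0245,-0.058,0]], "rot": [[0,0,0],[0,0,0],[0,0,0],[0,0,0],[0,0,0],[0,0,0],[0,0,0],[0,0,0],[0,0,0],[0,0,0]]}}

```text
time: 8.05
ee_pos: [0.6329, -0.0008, 0.1421]
eef_rot: [1.0, 0.02, 0.0, -0.0]
ft_force: [-0.7, -0.2, 0.1]
width: 0.0002
grip_force: 0.0
```

```bash
python3 - <<'E'
from h import *
for c in("side","top"):
    im=snap(c,c+"5")[...,::-1]; u,v=pix(c,[0.645,0.03,0.18]).astype(int)
    cv2.imwrite(f"pics/{c}d.png",cv2.resize(im[v-35:v+35,u-29:u+29],(400,480),interpolation=cv2.INTER_CUBIC))
a=cv2.imread("pics/sided.png");b=cv2.imread("pics/topd.png");cv2.imwrite("pics/both5.png",np.hstack([a,b]))
E
```

```text
(no output)
```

View pics/both5.png

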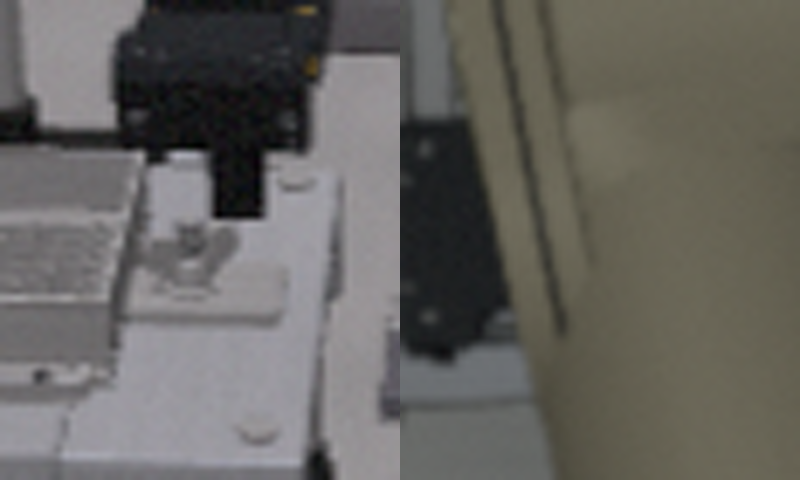

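The nut is turning: the side view shows the front wing tip at about (232,238), pointing forward and slightly right, with the finger to its right. Next is the long stroke: left first, then rearward.

Request:
{"op": "arm_command", "data": {"xyz": [[0,0.008,0],[-0.0005,0.014,0],[-0.001,0.02,0],[-0.001,0.026,0],[-0.0015,0.032,0],[-0.0015,0.038,0],[-0.002,0.044,0],[-0.002,0.051,0],[-0.002,0.0575,0],[-0.002,0.0575,0]], "rot": [[0,0,0],[0,0,0],[0,0,0],[0,0,0],[0,0,0],[0,0,0],[0,0,0],[0,0,0],[0,0,0],[0,0,0]]}}

```text
time: 8.98
ee_pos: [0.6303, 0.0595, 0.1425]
eef_rot: [1.0, 0.021, 0.0, -0.001]
ft_force: [-0.6, 0.6, 0.5]
width: 0.0002
grip_force: 0.4
```

Request:
{"op": "arm_command", "data": {"xyz": [[0.006,0,0],[0.011,0,0],[0.016,0,0],[0.021,0,0],[0.026,0,0],[0.0275,0,0]], "rot": [[0,0,0],[0,0,0],[0,0,0],[0,0,0],[0,0,0],[0,0,0]]}}

```text
time: 9.48
ee_pos: [0.6592, 0.0562, 0.1421]
eef_rot: [1.0, 0.02, 0.0, -0.0]
ft_force: [-0.0, 0.7, -0.2]
width: 0.0003
grip_force: 0.3
```

Request:
{"op": "arm_command", "data": {"xyz": [[-0.03,-0.001,0],[-0.058,-0.002,0],[-0.058,-0.002,0],[-0.058,-0.03,0],[-0.058,-0.058,0],[-0.058,-0.058,0],[-0.042,-0.058,0],[-0.0255,-0.058,0],[-0.0255,-0.058,0]], "rot": [[0,0,0],[0,0,0],[0,0,0],[0,0,0],[0,0,0],[0,0,0],[0,0,0],[0,0,0],[0,0,0]]}}

```text
time: 10.23
ee_pos: [0.6349, -0.0023, 0.1422]
eef_rot: [1.0, 0.019, 0.001, 0.0]
ft_force: [0.1, -0.8, -0.4]
width: 0.0003
grip_force: 0.0
```

```bash
python3 - <<'E'
from h import *
a=cv2.imread("pics/side5.png",0).astype(int); snap("side","side6"); b=cv2.imread("pics/side6.png",0).astype(int)
u,v=pix("side",[.6476,.0345,.182]).astype(int);print(u,v)
sl=np.s_[v-6:v+8,u-9:u+12];print(a[sl]);print(b[sl])
E
```

```text
232 185
[[ 96  81 117 152 155 152 153 152 152 154 144 102  17  22  12  19  22  22
   11  91 155]
 [ 81  87 125 152 153 155 152 153 152 153 146 102  20  21  16  23  24  19
   37  99 155]
 [ 75  75  98 140 155 153 152 150 153 148 144 103  20  21  26  19  23  24
   32 102 156]
 [ 74  83 115 154 154 149 128 126 137 125 122 145 146 136 129 132 149 152
  149 152 156]
 [ 78  82 117 152 155 147 118  84  85  81 107 132 122 102 114 139 157 154
  152 153 152]
 [ 82 111 127 146 144 141 125  90  94  86 100 111 100 102 100 125 155 157
  156 154 155]
 [ 77 104 126 102 104 103 101  78  88  89  81 103  98  98  97 118 157 155
  156 153 154]
 [ 79 101 112  99 101 100  95  89  74  64  89 105 100  96 103 133 156 153
  153 154 154]
 [ 78  88 100 100 101  99 101  92  95 100 110  99  98 101 125 157 155 156
  155 153 151]
 [ 82  98 100  97  95 102 109 136 153 140 113  95 102 129 146 151 148 150
  147 149 151]
 [114 142 120 108 106  97 108 122 125 114 108  92 113 148 148 145 148 147
  147 145 145]
 [128 147 143 136 111 103 106 119 119 113 105 111 143 144 144 146 144 143
  145 143 143]
 [136 147 143 127 122 13
[... 701 characters left out ...]
2 127 105 109 105  73  87  89  81 102  99  98  97 119 156 155
  152 157 155]
 [ 79 105 121 104  99 102  96  90  76  63  79 100  97  95  99 122 155 157
  154 153 155]
 [ 77  92 104 102 100  98  97  95  93 102 101  81  99 107 133 153 157 155
  155 153 155]
 [ 79  96  99  99  96  98 105 129 146 139 121  95 101 127 150 147 152 147
  149 148 150]
 [115 134 107  98 103  95 106 119 119 121 106 101 126 145 147 147 148 147
  145 144 144]
 [127 149 145 133 104 109 108 118 118 113 108 115 143 144 144 144 143 145
  144 145 144]
 [137 144 142 130 121 137 108 114 115 109 104 119 146 149 148 148 150 147
  148 146 147]
 [146 140 140 119 122 132 139 122 125 125 138 121 123 147 147 146 146 143
  146 145 145]]
```

After the stroke the nut region looks the same apart from a slight sink, as expected after a half turn. I'll repeat the same stroke.

Request:
{"op": "arm_command", "data": {"xyz": [[0,0.008,0],[-0.0005,0.014,0],[-0.001,0.02,0],[-0.001,0.026,0],[-0.0015,0.032,0],[-0.0015,0.038,0],[-0.002,0.044,0],[-0.002,0.051,0],[-0.002,0.058,0],[-0.002,0.058,0]], "rot": [[0,0,0],[0,0,0],[0,0,0],[0,0,0],[0,0,0],[0,0,0],[0,0,0],[0,0,0],[0,0,0],[0,0,0]]}}

```text
time: 11.12
ee_pos: [0.6303, 0.0596, 0.1425]
eef_rot: [1.0, 0.021, 0.0, -0.001]
ft_force: [-1.0, 1.1, 0.2]
width: 0.0006
grip_force: 0.4
```

Request:
{"op": "arm_command", "data": {"xyz": [[0.006,0,0],[0.011,0,0],[0.016,0,0],[0.021,0,0],[0.026,0,0],[0.0275,0,0]], "rot": [[0,0,0],[0,0,0],[0,0,0],[0,0,0],[0,0,0],[0,0,0]]}}

```text
time: 11.62
ee_pos: [0.6592, 0.0561, 0.1421]
eef_rot: [1.0, 0.019, 0.0, 0.0]
ft_force: [0.7, 0.7, 0.4]
width: 0.0005
grip_force: 0.3
```

Request:
{"op": "arm_command", "data": {"xyz": [[-0.03,-0.001,0],[-0.058,-0.002,0],[-0.058,-0.002,0],[-0.058,-0.03,0],[-0.058,-0.058,0],[-0.058,-0.058,0],[-0.042,-0.058,0],[-0.0255,-0.058,0],[-0.0255,-0.058,0]], "rot": [[0,0,0],[0,0,0],[0,0,0],[0,0,0],[0,0,0],[0,0,0],[0,0,0],[0,0,0],[0,0,0]]}}

```text
time: 12.37
ee_pos: [0.6349, -0.0023, 0.1422]
eef_rot: [1.0, 0.019, 0.001, 0.0]
ft_force: [0.1, 0.9, -0.1]
width: 0.0004
grip_force: 0.0
```

```bash
python3 - <<'E'
from h import *
snap("side","side7"); b=cv2.imread("pics/side7.png",0).astype(int)
print(b[182:193,223:244])
E
```

```text
[[ 74  84 119 153 156 147 128 124 141 121 124 149 145 143 145 152 154 153
  153 153 153]
 [ 75  79 119 155 155 147 116  81  81  87 114 138 132 120 125 140 154 155
  153 155 156]
 [ 86 115 137 148 148 148 134  90  92  84 108 121 105 104 101 121 156 156
  156 155 156]
 [ 75  92 127 132 115 108  96  76  88  92  81 103 101 101 100 113 145 156
  154 154 154]
 [ 82 105 121 101 102  99  92  81  76  58  79  99 100  95 100 126 152 154
  155 154 154]
 [ 79  98 107  99 100  97  94  91  92 102 103  98  99  93 106 137 156 157
  153 151 156]
 [ 87 105  97  97  98 100 110 126 129 135 138  92 101 114 149 147 149 148
  148 149 147]
 [110 133 101  98  98 102 107 119 118 115 110 102 130 145 146 148 148 146
  145 147 144]
 [127 147 137 118 102 103 104 121 122 111 105 115 144 146 145 144 145 144
  144 142 142]
 [134 147 144 127 113 111 101 122 119 112 102 112 145 150 147 149 148 147
  151 147 149]
 [146 141 140 122 118 132 140 125 117 107 106 123 125 146 146 145 144 148
  148 146 147]]
```

Request:
{"op": "arm_command", "data": {"xyz": [[-0.009,0,0],[-0.009,0.006,0],[-0.009,0.01,0],[-0.009,0.014,0],[-0.009,0.017,0],[-0.009,0.019,0]], "rot": [[0,0,0],[0,0,0],[0,0,0],[0,0,0],[0,0,0],[0,0,0]]}}

```text
time: 12.92
ee_pos: [0.6233, 0.0173, 0.1422]
eef_rot: [1.0, 0.02, -0.0, 0.001]
ft_force: [-2.0, -2.6, -0.5]
width: 0.0003
grip_force: 1.4
```

Request:
{"op": "arm_command", "data": {"xyz": [[0,0.001,0],[0,0.002,0],[0,0.002,0]], "rot": [[0,0,0],[0,0,0],[0,0,0]]}}

```text
time: 13.17
ee_pos: [0.6235, 0.0197, 0.1422]
eef_rot: [1.0, 0.02, -0.0, -0.0]
ft_force: [-1.5, -1.8, -0.1]
width: 0.0005
grip_force: 0.9
```

Request:
{"op": "arm_command", "data": {"xyz": [[0,0.001,0],[0,0.002,0],[0,0.002,0]], "rot": [[0,0,0],[0,0,0],[0,0,0]]}}

```text
time: 13.42
ee_pos: [0.6235, 0.0218, 0.1422]
eef_rot: [1.0, 0.02, -0.0, -0.0]
ft_force: [-1.2, -2.0, 0.3]
width: 0.0006
grip_force: 0.9
```

Contact is turning the nut at about 2 N; I'll carry on to the stop.

Request:
{"op": "arm_command", "data": {"xyz": [[0,0.001,0],[0,0.002,0],[0,0.002,0]], "rot": [[0,0,0],[0,0,0],[0,0,0]]}}

```text
time: 13.67
ee_pos: [0.6234, 0.0239, 0.1422]
eef_rot: [1.0, 0.02, -0.0, -0.0]
ft_force: [-1.9, -2.8, -0.1]
width: 0.0002
grip_force: 1.1
```

Request:
{"op": "arm_command", "data": {"xyz": [[0,0.001,0],[0,0.002,0],[0,0.002,0]], "rot": [[0,0,0],[0,0,0],[0,0,0]]}}

```text
time: 13.92
ee_pos: [0.6234, 0.0251, 0.1422]
eef_rot: [1.0, 0.02, -0.0, 0.0]
ft_force: [-3.3, -2.9, 0.0]
width: 0.0007
grip_force: 1.9
```

Request:
{"op": "arm_command", "data": {"xyz": [[0,0.001,0],[0,0.002,0],[0,0.002,0]], "rot": [[0,0,0],[0,0,0],[0,0,0]]}}

```text
time: 14.17
ee_pos: [0.6233, 0.0255, 0.1422]
eef_rot: [1.0, 0.019, -0.0, 0.001]
ft_force: [-3.1, -8.3, 0.9]
width: 0.0006
grip_force: 4.0
```

Request:
{"op": "arm_command", "data": {"xyz": [[0,0.001,0],[0,0.002,0],[0,0.002,0]], "rot": [[0,0,0],[0,0,0],[0,0,0]]}}

```text
time: 14.42
ee_pos: [0.6233, 0.0257, 0.1421]
eef_rot: [1.0, 0.018, -0.0, 0.002]
ft_force: [-3.8, -11.8, 1.9]
width: 0.0004
grip_force: 6.1
```

Request:
{"op": "arm_command", "data": {"xyz": [[0,0.001,0],[0,0.002,0],[0,0.003,0],[0,0.003,0]], "rot": [[0,0,0],[0,0,0],[0,0,0],[0,0,0]]}}

```text
time: 14.75
ee_pos: [0.6233, 0.0261, 0.1422]
eef_rot: [1.0, 0.017, -0.001, 0.004]
ft_force: [-4.9, -17.0, 2.4]
width: 0.0005
grip_force: 9.2
```

Request:
{"op": "arm_command", "data": {"xyz": [[0,-0.01,0],[0,-0.03,0],[-0.03,-0.04,0],[-0.05,-0.05,0.03],[-0.06,-0.06,0.06],[-0.07,-0.08,0.1],[-0.08,-0.1,0.12],[-0.08,-0.14,0.12],[-0.08,-0.18,0.12],[-0.08,-0.22,0.12],[-0.08,-0.22,0.12]], "rot": [[0,0,0],[0,0,0],[0,0,0],[0,0,0],[0,0,0],[0,0,0],[0,0,0],[0,0,0],[0,0,0],[0,0,0],[0,0,0]]}}

```text
time: 15.67
ee_pos: [0.5425, -0.1965, 0.262]
eef_rot: [1.0, 0.015, 0.0, 0.002]
ft_force: [-1.0, -1.4, -1.0]
width: 0.0005
grip_force: 0.0
```

```bash
python3 - <<'E'
from h import *
snap("side","side8"); b=cv2.imread("pics/side8.png",0).astype(int);print(b[182:196,223:244])
t=snap("top","top8"); g=cv2.imread("pics/top8.png",0).astype(int); print(np.round(pix("top",[.648,.034,.188])))
print(g[156:176,232:252])
for l in("wing_mid","rim_front","stud_foot"):
  for d in r.spot_point(l,"top")[:2]: print(l,d["conf"],w("top",d["at"]))
print(r.read_state()["time"])
E
```

```text
[[ 74  80 116 148 153 143 126 123 134 125 125 152 153 154 152 154 156 152
  154 151 151]
 [ 72  81 114 145 148 141 117  84  84  83 123 151 154 152 152 150 153 155
  157 152 150]
 [ 76  92 108 113 121 128 122  87  90  96 120 136 141 148 149 155 156 153
  150 152 152]
 [ 82 102 108 106 108 104  88  77  86  92  98 118 111 117 132 138 155 155
  154 153 154]
 [ 80  96 104 104 106 102  89  82  75  75 103 107 108 108 112 114 128 154
  152 152 151]
 [ 80  96 108 106 106 106 101  94  92  98  96 106 107 105 106 113 136 153
  153 152 155]
 [104 139 121 106 104 109 118 127 124 119 117 108 105 105 105 124 145 144
  148 146 145]
 [112 146 145 137 111 103 108 112 112 112 106 107 106 109 130 144 145 141
  144 143 145]
 [126 145 146 141 124 105 112 115 114 111 106 114 111 117 143 143 142 144
  143 142 139]
 [133 145 141 126 121 137 110 115 114 108 102 111 140 146 147 146 145 146
  145 144 145]
 [144 141 140 120 119 124 120 123 116 110 108 123 121 142 144 144 143 142
  145 142 141]
 [149 147 149 147 146 140 126 119 126 112 123 144 145 145 145 145 144 145
  143 144 143]
 [143 148 147 145 147 144 142 14
[... 1318 characters left out ...]
107 108 109 110 110
  111 114]
 [113 111 108 108 108 110 107 100  96  88 100 111 110 108 108 108 109 110
  111 114]
 [114 112 108 107 108 109 109  98  88  87 102 111 110 109 107 107 108 109
  112 113]
 [113 111 109 107 109 109 108 102  95  98 107 110 110 107 107 109 109 109
  111 113]
 [112 109 107 107 109 109 108 109 107 109 109 110 109 107 107 108 108 109
  110 112]
 [112 111 107 107 108 109 109 109 108 109 110 109 108 106 107 108 109 109
  110 111]
 [112 110 107 108 106 108 108 109 109 110 109 109 109 107 108 108 108 107
  110 111]]
wing_mid 0.51 [0.6529 0.0346 0.1827]
rim_front 0.81 [0.6745 0.0396 0.1783]
stud_foot 0.68 [0.6534 0.0325 0.1585]
stud_foot 0.29 [0.7379 0.2801 0.0006]
15.9167
```

```bash
python3 -c "
from bench import r
print(r.close_job())"
```

```text
the job is handed in; nothing more can be done
None
```

The job is handed in: the cartridge is fully home against its rear stop, and the wing nut turns no further (17 N on its wing moved it no more, and its final angle in the top picture matches the snug position). The robot had backed clear, and it took about 16 s of the 61 s allowed.

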